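Close a two-part specimen canister mouth to mouth

TASK

Take the white canister half with the blue rim off the sloping draining rack and set it mouth-down on the matching half that stands mouth-up on the counter, rim on rim. Press it straight down until it snaps home under all three red catches, stop pushing, and let go so that the closed canister stands upright by itself where the lower half stood. Leave the orange beaker hanging on the rack and do not disturb the other things.

Things in the scene. Friction and masses are not known exactly. Their poses are not given: they have to be found in the camera images.
- top_half: upper half, loose white round pot 95 mm long, 58 mm across, 4 mm wall, blue flange 65 mm across and 5 mm thick at its mouth, 0.12 kg. Origin: centre of the mouth's rim plane; z along the axis to the closed end. Starts mouth-down on a rack peg (40 mm thick, 60 mm long, about 5 mm loose), z leaning 40 degrees to the rack's front. Draw it 65 mm or more along its axis before turning it upright.
- amber_beaker: orange round beaker 88 mm long, 58 mm across, no flange, white band, on the rack's other peg, 130 mm from the first; leave it. Origin and axes as for the upper half. Which peg holds which pot varies.
- drain_rack: white draining rack, fixed, foot 125 x 250 mm, sloping board with two grey pegs 65 mm either side of its middle along its y. Origin: centre of its underside, z up; its low front edge faces its own -x; the pegs lean 40 degrees from vertical towards -x. Fingers have room on a pot's two sides along the rack's y.
- bottom_half: lower half, loose, 0.6 kg: blue foot 92 mm across with a sleeve (76 mm across, 48 mm high), origin: centre of the underside, z up; in it a white pot 58 mm across stands mouth-up on a spring cushion, rim 110 mm up. A black collar 90 mm across just under the rim has three black guide lugs, flared to catch a rim up to about 4 mm off centre, and three red catches; they rise 16 mm over the rim.
- bottom_rim (a point): centre of the lower half's rim plane, 110 mm above the counter when nothing presses on it; it sinks as it is pushed. The upper half's origin must come to this point
- specimen_cup: bystander: clear sample cup with green lid, 48 mm across, 66 mm high; origin under its centre
- small_jar: bystander: small jar with white cap, 36 mm across, 79 mm high; origin under its centre
- test_bottle: bystander: black bottle, 42 mm across, 114 mm high; origin under its centre
- cushion (a joint): how far (m) the lower pot has sunk into its foot: 0 unpressed, at most 0.026. It takes about 3 N to start and about 0.65 N more per mm, so the lower pot sinks 10 mm or more before the snap gives, and rises again once you stop pushing.
- catch_0 (a joint): outward travel (m) of one red spring catch: 0 at rest, 2 to 3 mm as the upper flange passes. The flange meets the catches about 14 mm above the rim; the push rises to a peak of about 10 to 18 N, drops suddenly as the catches spring back over the flange, and the cushion brings the rims together.
- catch_1 (a joint): the same for the second catch
- catch_2 (a joint): the same for the third catch

How it is judged:
By the outcome, as a careful person would: the job done as asked, in the order asked, and still so for the second after the job is handed in, with the robot touching nothing.
It also fails if it takes over 54 s, if anything falls off the work surface, if the arm or the gripper's body presses on something with over 40 N, if the wrist force passes 120 N, or if a joint passes its speed limit or range.

ROBOT

A 6-joint arm with a two-finger parallel gripper is mounted at the origin on a cart in front of the work surface, level with it; the furniture and walls round the work are solid. World frame = base frame: x ahead of the robot, y to its left, z up, the work surface at z = 0. Lengths are in mm, angles in degrees, forces in N, time in s.
With the tool pointing down it reaches from about 300 to 850 mm from the base axis. Payload 4.2 kg.
Tool frame: the origin (TCP) lies at the very end of the fingers, on their centre line; the grasp point (between the pads) lies 19 mm behind it; z points along the fingers, y is the line along which they close (so a half turn about z gives the same grasp; the last joint's range is limited). The gripper opens to 91 mm and grips with 3 to 60 N. Pads are 32 mm wide; open, the fingers measure 118 mm over their backs; the gripper's body (76 mm by 178 mm) begins 60 mm behind the grasp point.
Start: joints at [74.714, 18.312, 89.639, -0, 72.044, -1.146], TCP at [140.475, 557.593, 213.976] pointing down, gripper open.
Joint ranges: [-177.97, 177.97], [-48.28, 115.42], [12.27, 149.76], [-77.06, 257.06], [2.81, 150.46], [-146.56, 146.56]. Speed limits (degrees/s): [147.25, 147.25, 180, 180, 180, 180].

INTERFACE

Orientations are given as [roll, pitch, yaw] about the fixed x, y, z axes, in that order (R = Rz(yaw) Ry(pitch) Rx(roll)).
In Python, from workcell import env, eyes gives the robot as it stands.
- The arm moves only by the tool send_rows, never from a script. Its argument "targets" is text: rows parted by semicolons, each of 7 numbers parted by spaces: the shift along the tool's x, y, z in m, then the turn, a rotation vector about the tool's x, y, z in degrees, then the opening in per cent of the stroke, from 0 (shut) to 100 (fully open). A call has 1 to 12 rows; each row is the pose to reach, as a shift and turn from the pose commanded when the call began, along the tool's axes at that moment; what a row does not reach only later rows make up. A row lasts 1/12 s, in which the tool goes at most 41.7 mm and 7.16 degrees, less where a joint would pass 70% of its speed; a pose out of reach is approached as far as the arm can. A call with a gripper value outside its range is refused whole. The fingers move at their own pace and stop on an object; "grip_force" is the grip in N (left out, the last holds). Time passes only in rows, so rows that repeat a pose let the fingers close. It gives the time, the measured TCP pose, the force, the opening and the grip force at its end, in the units of the state.
- env.state(): the state, without advancing time (a new reading comes with each control period).
- eyes.grab_frame(name): name is "side" or "top" or "wrist"; returns a dict with "image" (480x640x3 uint8, blue, green, red), "fovy" (degrees; the focal length in pixels is half the picture's height over the tangent of half this angle, whatever the lens; pixels are square), "cx", "cy" (the principal point, pixels), "eye" and "attitude" of the camera in the world. Camera axes: x right, y up, looking along -z (the intrinsics and any distortion apply to the point x, -y, -z); pixel columns grow to the right and rows downward; lengths in mm; the calibration is good to about 2 mm. The wrist camera is an equidistant fisheye: a pixel r from the principal point sees the ray r / f radians off the axis. A picture is of the moment at which its call begins. There is no depth.
- env.job_done(): hands the job in; it is judged then, once.
The state is a dict: "time_s": time; "qpos": joint angles; "qvel": joint speeds; "effort": joint torques, N m; "ee_pos": TCP position; "ee_rot": TCP orientation; "force": force on the tool from outside, world axes, zero at the start; "torque": the same for the moment, N m; "gripper_width": finger opening in mm; "gripper_force": force on a finger pad.
Only numpy, scipy, OpenCV 4.12 (cv2) and the standard library are available. Lean on these libraries where they do the work, as an engineer would, in place of code of your own. Each camera call takes 0.05 s, during which the arm holds its last target. There are 200 camera calls.

## Working session

There is one attempt and no reset: what is moved stays moved. The work goes in short steps, Python scripts to look and compute and a tool call to move; the robot and the scene stay as the last step left them, time stands still between calls to the robot, and variables do not carry over. Pictures are saved under pics/ and viewed, at most 10 in all, crops included, and the job is handed in when it is done.

Besides the shell and the picture viewer there is one more tool, called after ">>>" by a JSON object that holds its "method" and its "body". send_rows: Moves the arm, as the interface text tells. Its arguments: {"type":"object","properties":{"targets":{"type":"string"},"grip_force":{"type":"number"}},"required":["targets"]}

```bash
mkdir -p pics; ls; python3 - <<'E'
from workcell import env, eyes
import cv2,numpy as np
print(env.state())
for n in("side","top","wrist"):
    f=eyes.grab_frame(n); cv2.imwrite(f"pics/{n}0.png",f["image"])
    print(n,{k:v for k,v in f.items() if k!="image"})
E
```

```text
pics
{'time_s': 0.0, 'qpos': array([ 7.47139131e+01,  1.83522710e+01,  8.97051343e+01,  1.45767412e-03,
        7.20412764e+01, -1.14470055e+00]), 'qvel': array([-0.10711826, -0.01536612,  0.07583846, -0.08140615, -0.01627081,
        0.00677354]), 'effort': array([-4.37908493e-04, -4.12469566e+01, -2.31966162e+01,  7.27218948e-02,
        4.58573992e-02, -1.55551329e-04]), 'ee_pos': array([140.33451533, 557.11753676, 213.12255661]), 'ee_rot': array([-1.79901366e+02, -3.35701041e-03,  1.65858160e+02]), 'force': array([-0.71614147,  0.76128349,  0.54705545]), 'torque': array([-0.00399795,  0.03543803, -0.05126435]), 'gripper_force': 0.0, 'gripper_width': 90.89412152994142}
side {'fovy': 48.420688706912074, 'cx': 326.26645248182314, 'cy': 239.79698300923403, 'eye': array([ 677.24207937,  712.22841554, 1108.83048149]), 'attitude': array([ 30.17192202,  -0.47506331, 162.36098769])}
top {'fovy': 57.258791215497496, 'cx': 326.8620632542412, 'cy': 242.88499271598985, 'eye': array([ 447.67212006,  139.52193129, 1029.46874477]), 'attitude': array([ 4.05866695e+00,  5.53746586e-03, -8.86807359e+01])}
wrist {'fovy': 65.70646984690485, 'cx': 323.175258263838, 'cy': 245.89754837138105, 'eye': array([ 76.16404774, 573.74529261, 384.47818312]), 'attitude': array([-13.44227953,   0.1879073 ,  75.86859524])}
```

View pics/top0.png

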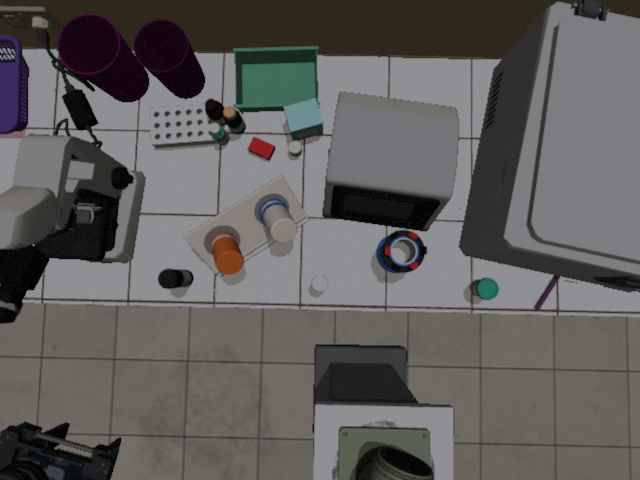

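View pics/side0.png

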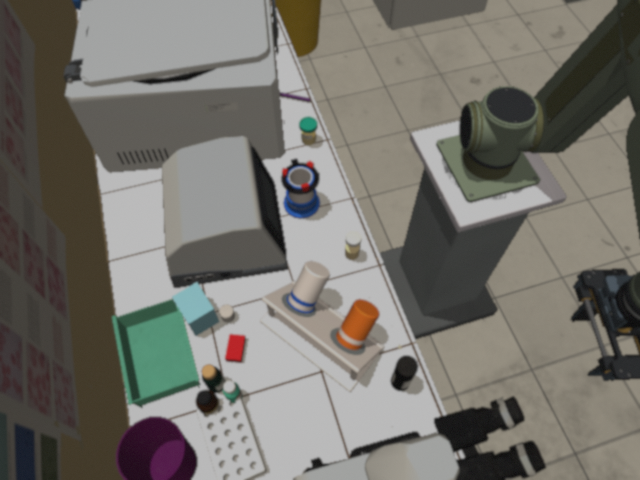

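The top view has the lower half's rim near (402,252), the white pot's flange near (272,208) and its closed end near (283,230), and the orange beaker near (228,255). The side view has the lower half near (300,178) and the white pot running (300,300)→(313,272). Next I'll zoom in on both.

```bash
cat > h.py <<'E'
import numpy as np, cv2
from scipy.spatial.transform import Rotation as R
def rot(a): return R.from_euler('xyz',a,degrees=True).as_matrix()
def foc(f): return 240/np.tan(np.radians(f["fovy"]/2))
def ray(f,u,v,fish=False):
    x,y=(u-f["cx"])/foc(f),(v-f["cy"])/foc(f)
    if fish:
        r=np.hypot(x,y); s=np.sin(r)/max(r,1e-9); d=np.array([x*s,-y*s,-np.cos(r)])
    else: d=np.array([x,-y,-1.]); d/=np.linalg.norm(d)
    return np.array(f["eye"]),rot(f["attitude"])@d
def atz(f,u,v,z,fish=False):
    e,d=ray(f,u,v,fish); return e+d*(z-e[2])/d[2]
def tri(*rays):
    A=[np.eye(3)-np.outer(d,d) for e,d in rays]
    p=np.linalg.solve(sum(A),sum(a@e for a,(e,d) in zip(A,rays)))
    return p,[np.linalg.norm(a@(p-e)) for a,(e,d) in zip(A,rays)]
def proj(f,P,fish=False):
    c=rot(f["attitude"]).T@(np.array(P)-f["eye"]); x,y,z=c[0],-c[1],-c[2]
    if fish:
        r=np.hypot(x,y); k=np.arctan2(r,z)/max(r,1e-9)
    else: k=1/z
    return f["cx"]+foc(f)*x*k, f["cy"]+foc(f)*y*k
E
python3 - <<'E'
import cv2,numpy as np
t=cv2.imread('pics/top0.png');s=cv2.imread('pics/side0.png')
c=lambda i,x,y,n:cv2.resize(i[y:y+n,x:x+n],(400,300*400//300),interpolation=cv2.INTER_CUBIC)
a=[c(t,367,217,70)[:300],c(s,265,150,70)[:300],c(t,225,180,100)[:300],c(s,270,250,100)[:300]]
cv2.imwrite('pics/m.png',np.vstack([np.hstack(a[:2]),np.hstack(a[2:])]))
E
```

```text
(no output)
```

View pics/m.png

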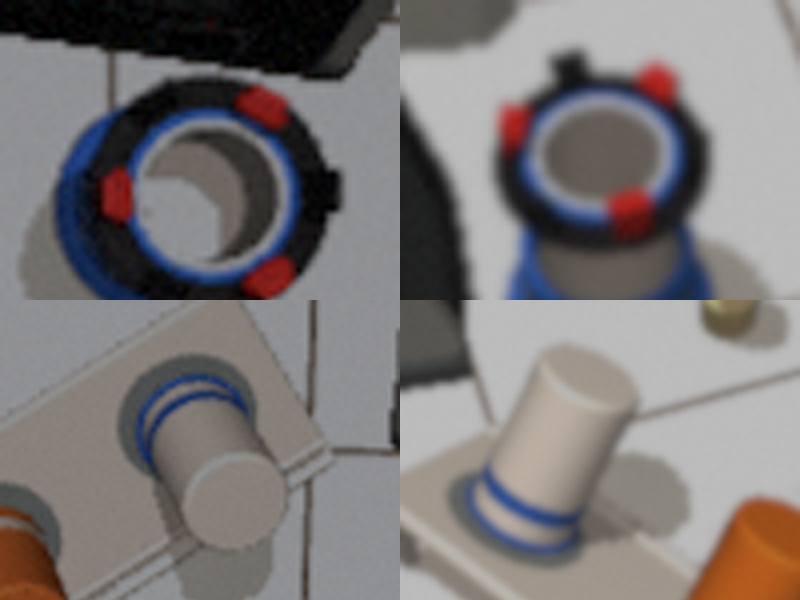

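The crops give these pixels:

| Feature | Top view | Side view |
|---|---|---|
| Rim centre | (404.1,251.3) | (300.4,177.5) |
| Pot's closed end | (284,230) | (317,269.3) |

The rack edges and the box behind are also visible. The pose fit is next.

```bash
python3 - <<'E'
from h import *
import numpy as np
np.set_printoptions(precision=1,suppress=True)
T=dict(fovy=57.258791215497496,cx=326.8620632542412,cy=242.88499271598985,eye=[447.67212006,139.52193129,1029.46874477],attitude=[4.05866695,5.53746586e-03,-88.6807359])
S=dict(fovy=48.420688706912074,cx=326.26645248182314,cy=239.79698300923403,eye=[677.24207937,712.22841554,1108.83048149],attitude=[30.17192202,-0.47506331,162.36098769])
t2=lambda a,b:tri(ray(T,*a),ray(S,*b))
print('rim',t2((404.1,251.3),(300.4,177.5)), atz(T,404.1,251.3,110),atz(S,300.4,177.5,110))
E=t2((284,230),(317,269.25)); print('end',E)
for a,b,z in[((220,275),(308,216),20),((186,237),(283,177),70),((245,254.5),(307.5,217.5),20)]:
    p,q=atz(T,*a,z),atz(T,*b,z); d=p-q; print('edge',p,q,np.degrees(np.arctan2(d[1],d[0])))
# beaker end and cup/jar/bottle
print('jar',atz(T,319,283,79),atz(S,354,243,79)); print('cup',atz(T,486,288,66),atz(S,308,126,66)); print('bottle',atz(T,168,279,114),atz(S,407,364,114))
print('oven front top edge L,R', [t2((333,197),(284,273)) , t2((337,93),(168,271))])
# pot silhouette prediction for azimuth candidates
e=E[0]
for az in (116,119,122,125,128):
    ry=np.array([np.cos(np.radians(az)),np.sin(np.radians(az)),0]); f=np.array([-ry[1],ry[0],0])
    zp=np.array([0,0,np.cos(np.radians(40))])+np.sin(np.radians(40))*f
    m=e-95*zp; u=np.cross(ry,zp)
    c=[m+2.5*zp+32.5*(np.cos(t)*ry+np.sin(t)*u) for t in np.linspace(0,6.28,60)]
    a=np.array([proj(T,x) for x in c]);b=np.array([proj(S,x) for x in c])
    print(az,m,'topcrop',(a.min(0)-[225,180])*4,(a.max(0)-[225,180])*4,'sidecrop',(b.min(0)-[270,250])*4,(b.max(0)-[270,250])*4)
E
```

```text
rim (array([499. , -22.2, 101.7]), [np.float64(0.48147952456046517), np.float64(0.4814795245604466)]) [499. -21. 110.] [500. -16. 110.]
end (array([536.1, 230.5, 124.4]), [np.float64(0.47533911116757704), np.float64(0.47533911116748584)])
edge [439.9 384.2  20. ] [580.6 186.3  20. ] 125.39526873172724
edge [521.5 449.9  70. ] [659.5 241.5  70. ] 123.51111839452608
edge [488.2 328.7  20. ] [577.1 187.4  20. ] 122.15747197655243
jar [428.1 156.1  79. ] [431.3 170.5  79. ]
cup [ 425.4 -208.1   66. ] [ 427.4 -200.5   66. ]
bottle [429.9 469.  114. ] [430.4 469.7 114. ]
oven front top edge L,R [(array([611.8, 139.1, -10.9]), [np.float64(21.969548489579882), np.float64(21.96954848958007)]), (array([835.9, 128.1, 102.5]), [np.float64(3.475962413637693), np.float64(3.4759624136375145)])]
116 [591.  257.3  51.7] topcrop [146.2  64.9] [261.4 168. ] sidecrop [ 52.2 163. ] [160.9 248.8]
119 [589.5 260.1  51.7] topcrop [141.4  66.9] [256.  170.8] sidecrop [ 55.5 168. ] [165.7 251.3]
122 [587.9 262.9  51.7] topcrop [136.8  69.2] [250.8 174. ] sidecrop [ 59.1 173. ] [170.6 253.6]
125 [586.1 265.5  51.7] topcrop [132.4  71.7] [245.6 177.4] sidecrop [ 62.9 177.7] [175.8 255.7]
128 [584.2 268.1  51.7] topcrop [128.2  74.5] [240.6 181.1] sidecrop [ 66.9 182.2] [181.1 257.6]
```

```bash
cat >> h.py <<'E'
T0=dict(fovy=57.258791215497496,cx=326.8620632542412,cy=242.88499271598985,eye=[447.67212006,139.52193129,1029.46874477],attitude=[4.05866695,5.53746586e-03,-88.6807359])
def toolR(az,tilt):
    "tool y along azimuth az, tool z tilted by tilt from down (away from f)"
    a=np.radians(az);y=np.array([np.cos(a),np.sin(a),0]);f=np.array([-y[1],y[0],0]);t=np.radians(tilt)
    z=-np.cos(t)*np.array([0,0,1])-np.sin(t)*f
    return np.column_stack([np.cross(y,z),y,z])
def plan(env,p,Rt):
    s=env.state(); R0=rot(s["ee_rot"])
    print("t",s["time_s"],"pos",s["ee_pos"],"F",s["force"],"q",s["qpos"])
    print("shift m",np.round(R0.T@(np.array(p)-s["ee_pos"])/1000,4),"turn",np.round(R.from_matrix(R0.T@Rt).as_rotvec(degrees=True),2))
E
python3 - <<'E'
from h import *
from workcell import env
np.set_printoptions(precision=1,suppress=True)
p0=atz(T0,426,229,0)
for z in (120,150,180,210,240): print(z,atz(T0,443,190,z),p0)
f=np.array([-np.sin(np.radians(122)),np.cos(np.radians(122)),0]); zp=.766*np.array([0,0,1])+.643*f
e=np.array([535.5,229.9,130]); print(zp,e+100*zp)
np.set_printoptions(precision=4,suppress=True)
plan(env,e+100*zp,toolR(122,40))
E
```

```text
120 [628.6 -99.2 120. ] [558.8 -91.1   0. ]
150 [622.7 -91.3 150. ] [558.8 -91.1   0. ]
180 [616.7 -83.5 180. ] [558.8 -91.1   0. ]
210 [610.7 -75.6 210. ] [558.8 -91.1   0. ]
240 [604.8 -67.7 240. ] [558.8 -91.1   0. ]
[-0.5 -0.3  0.8] [481.  195.8 206.6]
t 0.15 pos [140.392  557.2229 213.3412] F [-0.242   0.866  -0.3821] q [74.7134 18.3422 89.6878 -0.0026 72.0444 -1.1464]
shift m [-0.4185 -0.2672  0.0071] turn [-16.16 -37.81 -44.19]
```

>>> {"method": "send_rows", "body": {"targets": "-0.20 -0.13 -0.04 -8 -19 -22 100;-0.20 -0.13 -0.04 -8 -19 -22 100;-0.20 -0.13 -0.04 -8 -19 -22 100;-0.20 -0.13 -0.04 -8 -19 -22 100;-0.20 -0.13 -0.04 -8 -19 -22 100;-0.20 -0.13 -0.04 -8 -19 -22 100;-0.418 -0.267 0.007 -16.16 -37.81 -44.19 100;-0.418 -0.267 0.007 -16.16 -37.81 -44.19 100;-0.418 -0.267 0.007 -16.16 -37.81 -44.19 100;-0.418 -0.267 0.007 -16.16 -37.81 -44.19 100;-0.418 -0.267 0.007 -16.16 -37.81 -44.19 100;-0.418 -0.267 0.007 -16.16 -37.81 -44.19 100"}}

```text
time_s: 1.15
ee_pos: [410.7, 269.7, 219.6]
ee_rot: [178.0, 37.8, -150.3]
force: [0.2, -0.2, -0.6]
gripper_width: 91.6
gripper_force: 0.0
```

```bash
python3 - <<'E'
from h import *
from workcell import env,eyes
np.set_printoptions(precision=4,suppress=True)
plan(env,[481,195.8,206.6],toolR(122,40))
f=eyes.grab_frame("wrist"); cv2.imwrite("pics/w1.png",f["image"]); np.save("w1.npy",f,allow_pickle=True)
print(f["eye"],f["attitude"],env.state()["force"])
E
```

```text
t 1.15 pos [410.6675 269.7328 219.6383] F [ 0.1639 -0.1565 -0.5824] q [ 31.2605  -5.153  127.586    3.0092  19.7851 -91.6243]
shift m [-0.0113 -0.0999  0.0219] turn [ 0.53 -2.19 -1.8 ]
[276.9998 187.6568 315.0802] [-51.1801  -1.5079 120.937 ] [-1.0031 -0.5739 -1.2467]
```

View pics/w1.png

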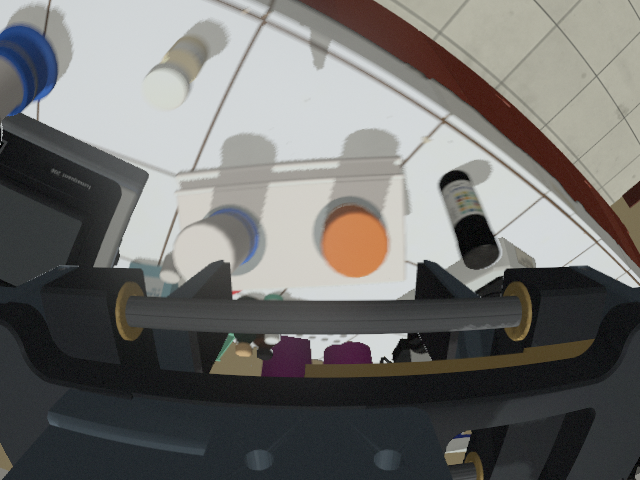

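The wrist view shows the white pot's closed end near (212,255) and the beaker near (355,242). The hand is still about 100 mm short of the pre-grasp point, so I'll finish the move and look again.

>>> {"method": "send_rows", "body": {"targets": "-0.011 -0.1 0.022 0.53 -2.19 -1.8 100;-0.011 -0.1 0.022 0.53 -2.19 -1.8 100;-0.011 -0.1 0.022 0.53 -2.19 -1.8 100;-0.011 -0.1 0.022 0.53 -2.19 -1.8 100;-0.011 -0.1 0.022 0.53 -2.19 -1.8 100;-0.011 -0.1 0.022 0.53 -2.19 -1.8 100"}}

```text
time_s: 1.7
ee_pos: [483.1, 195.7, 206.8]
ee_rot: [179.9, 40.0, -148.3]
force: [-1.4, 0.2, -0.2]
gripper_width: 91.3
gripper_force: 0.0
```

```bash
python3 - <<'E'
from h import *
from workcell import env,eyes
np.set_printoptions(precision=4,suppress=True)
f=eyes.grab_frame("wrist")
plan(env,[481,195.8,206.6],toolR(122,40))
np.save("w2.npy",f,allow_pickle=True)
e=np.array([535.5,229.9,130]);Rt=toolR(122,40);zp=-Rt[:,2]
im=f["image"].copy()
for c,r in((e,29),(e-95*zp,32.5)):
    pts=[proj(f,c+r*(np.cos(t)*Rt[:,0]+np.sin(t)*Rt[:,1]),True) for t in np.linspace(0,6.28,60)]
    print(proj(f,c,True)); cv2.polylines(im,[np.int32(np.array(pts)*16)],True,(0,0,255),1,shift=4)
cv2.imwrite("pics/w2.png",im)
E
```

```text
t 1.75 pos [481.7131 196.6027 206.5125] F [-0.5159 -0.4116  0.0279] q [  13.3025   -1.0077  127.4504   38.7324   19.1772 -141.4435]
shift m [ 0.0007 -0.0003 -0.0007] turn [-0.01 -0.1  -0.26]
(np.float64(323.9989229959856), np.float64(245.32049935066033))
(np.float64(324.0028077786592), np.float64(223.45887469874174))
```

View pics/w2.png

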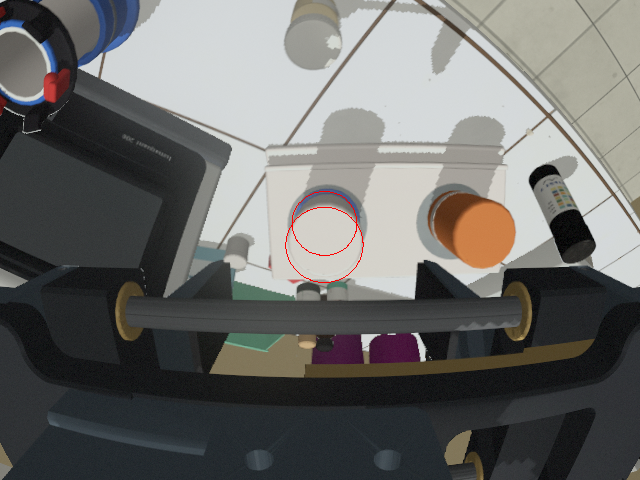

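The projected model lies on the pot within about 2 px: closed end at (324,245), mouth at (324,223). I'll advance along the axis.

>>> {"method": "send_rows", "body": {"targets": "0.0007 -0.0003 0.03 0 -0.1 -0.26 100;0.0007 -0.0003 0.06 0 -0.1 -0.26 100;0.0007 -0.0003 0.085 0 -0.1 -0.26 100;0.0007 -0.0003 0.105 0 -0.1 -0.26 100;0.0007 -0.0003 0.12 0 -0.1 -0.26 100;0.0007 -0.0003 0.135 0 -0.1 -0.26 100;0.0007 -0.0003 0.148 0 -0.1 -0.26 100;0.0007 -0.0003 0.158 0 -0.1 -0.26 100;0.0007 -0.0003 0.158 0 -0.1 -0.26 100;0.0007 -0.0003 0.158 0 -0.1 -0.26 100"}}

```text
time_s: 2.58
ee_pos: [568.4, 265.5, 110.6]
ee_rot: [-178.5, 37.2, -148.0]
force: [-1.2, -0.1, 0.4]
gripper_width: 91.2
gripper_force: 0.0
```

```bash
python3 - <<'E'
from h import *
from workcell import env,eyes
np.set_printoptions(precision=4,suppress=True)
f=eyes.grab_frame("wrist")
e=np.array([535.5,229.9,130]);Rt=toolR(122,40);zp=-Rt[:,2]
plan(env,e-59*zp,Rt)
cv2.imwrite("pics/w3.png",f["image"])
E
```

```text
t 2.6333 pos [568.3844 265.1654 110.914 ] F [ 0.5605 -0.4675  0.2426] q [  21.3512   16.5017  122.1392   48.176     6.5486 -146.4507]
shift m [ 0.0227 -0.0121  0.0159] turn [-1.56 -2.77  0.01]
```

View pics/w3.png

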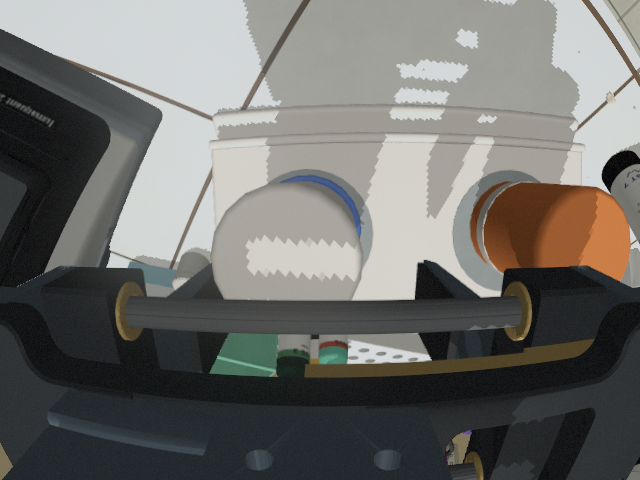

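The hand stopped short: joint 6 is at its limit and joint 5 is near singular. The pot's end is off-centre between the fingers near (287,245), and nothing has been touched. I'll back out and give the hand a half turn about its own axis, which is the same grasp.

>>> {"method": "send_rows", "body": {"targets": "0.006 -0.003 -0.03 -0.4 -0.7 0 100;0.012 -0.007 -0.06 -0.8 -1.4 0 100;0.02 -0.011 -0.095 -1.2 -2.1 0 100;0.03 -0.016 -0.143 -1.56 -2.77 0 100;0.03 -0.016 -0.143 -1.56 -2.77 0 100;0.03 -0.016 -0.143 -1.56 -2.77 0 100;0.03 -0.016 -0.143 -1.56 -2.77 0 100"}}

```text
time_s: 3.22
ee_pos: [481.5, 195.8, 207.8]
ee_rot: [-179.9, 40.1, -148.0]
force: [0.9, 0.4, 0.1]
gripper_width: 91.6
gripper_force: 0.0
```

>>> {"method": "send_rows", "body": {"targets": "0 0 0 0 0 80 100;0 0 0 0 0 80 100;0 0 0 0 0 80 100;0 0 0 0 0 80 100;0 0 0 0 0 80 100;0 0 0 0 0 80 100;0 0 0 0 0 80 100;0 0 0 0 0 80 100;0 0 0 0 0 80 100;0 0 0 0 0 80 100;0 0 0 0 0 80 100;0 0 0 0 0 80 100"}}

```text
time_s: 4.22
ee_pos: [481.7, 196.7, 205.2]
ee_rot: [140.6, 6.3, 129.6]
force: [1.2, 0.4, 0.8]
gripper_width: 91.4
gripper_force: 0.0
```

>>> {"method": "send_rows", "body": {"targets": "0 0 0 0 0 80 100;0 0 0 0 0 80 100;0 0 0 0 0 80 100;0 0 0 0 0 80 100;0 0 0 0 0 80 100;0 0 0 0 0 80 100;0 0 0 0 0 80 100;0 0 0 0 0 80 100;0 0 0 0 0 80 100;0 0 0 0 0 80 100;0 0 0 0 0 80 100;0 0 0 0 0 80 100"}}

```text
time_s: 5.22
ee_pos: [481.6, 196.5, 205.8]
ee_rot: [164.1, -37.1, 57.3]
force: [0.5, 0.5, -0.5]
gripper_width: 91.1
gripper_force: 0.0
```

```bash
python3 - <<'E'
from h import *
from workcell import env,eyes
np.set_printoptions(precision=4,suppress=True)
e=np.array([535.5,229.9,130]);Rt=toolR(122,40)@np.diag([-1,-1,1]);zp=-Rt[:,2]
plan(env,e+100*zp,Rt)
E
```

```text
t 5.2167 pos [481.6305 196.5169 205.7557] F [ 0.5157  0.5434 -0.519 ] q [ 13.2732  -0.9544 127.5418  39.0829  19.0836  17.9585]
shift m [-0.0002  0.0002 -0.0012] turn [-0.02  0.09 19.96]
```

>>> {"method": "send_rows", "body": {"targets": "0 0 0 0 0 20 100;0 0 0 0 0 20 100;0 0 0 0 0 20 100;0 0 0.025 0 0 20 100;0 0 0.05 0 0 20 100;0 0 0.07 0 0 20 100;0 0 0.085 0 0 20 100;0 0 0.1 0 0 20 100;0 0 0.11 0 0 20 100;0 0 0.12 0 0 20 100;0 0 0.12 0 0 20 100"}}

```text
time_s: 6.13
ee_pos: [547.1, 237.3, 112.3]
ee_rot: [179.9, -39.8, 32.2]
force: [0.3, 0.1, 0.2]
gripper_width: 91.4
gripper_force: 0.0
```

```bash
python3 - <<'E'
from h import *
from workcell import env,eyes
np.set_printoptions(precision=4,suppress=True)
f=eyes.grab_frame("wrist")
e=np.array([535.5,229.9,130]);Rt=toolR(122,40)@np.diag([-1,-1,1]);zp=-Rt[:,2]
plan(env,e-59*zp,Rt)
im=f["image"].copy()
for c,r in((e,29),(e-95*zp,32.5)):
    pts=[proj(f,c+r*(np.cos(t)*Rt[:,0]+np.sin(t)*Rt[:,1]),True) for t in np.linspace(0,6.28,60)]
    cv2.polylines(im,[np.int32(np.array(pts)*16)],True,(0,0,255),1,shift=4)
cv2.imwrite("pics/w4.png",im)
E
```

```text
t 6.1833 pos [546.7924 237.1668 113.1595] F [-0.2498  0.0108  0.8565] q [ 16.9685  14.276  127.4356  93.3812   9.5795 -15.205 ]
shift m [0.0006 0.0002 0.0375] turn [0.   0.16 0.12]
```

View pics/w4.png

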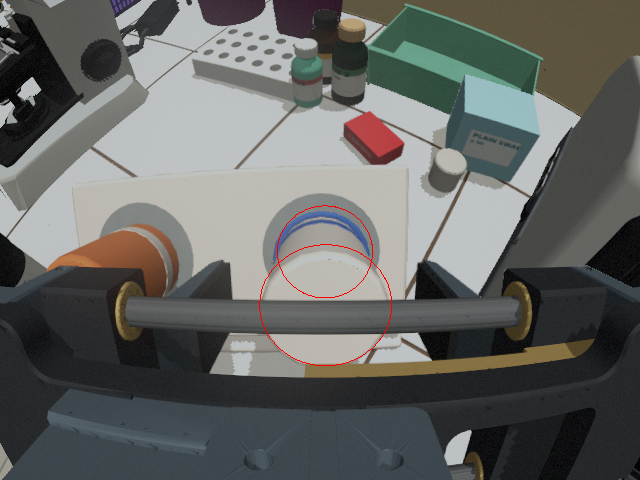

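The pot sits centred between the fingers, and the model circle overlays it to within about 6 px (roughly 2 mm towards tool -x). I'll advance the last 37 mm.

>>> {"method": "send_rows", "body": {"targets": "-0.001 0 0.008 0 0 0 100;-0.001 0 0.016 0 0 0 100;-0.001 0 0.024 0 0 0 100;-0.001 0 0.032 0 0 0 100;-0.001 0 0.037 0 0.1 0 100;-0.001 0 0.037 0 0.1 0 100;-0.001 0 0.037 0 0.1 0 100;-0.001 0 0.037 0 0.1 0 100"}}

```text
time_s: 6.85
ee_pos: [566.3, 249.0, 86.3]
ee_rot: [179.9, -40.1, 32.1]
force: [-0.2, 0.4, -0.5]
gripper_width: 91.3
gripper_force: 0.0
```

```bash
python3 - <<'E'
from h import *
from workcell import env,eyes
np.set_printoptions(precision=4,suppress=True)
e=np.array([535.5,229.9,130]);Rt=toolR(122,40)@np.diag([-1,-1,1]);zp=-Rt[:,2]
plan(env,e-59*zp,Rt)
E
```

```text
t 6.85 pos [566.2529 249.0374  86.3121] F [-0.1909  0.3855 -0.539 ] q [ 17.7551  18.7163 126.7524 117.2222  10.2273 -38.6492]
shift m [ 0.0003 -0.0001  0.0023] turn [ 0.04 -0.12  0.07]
```

>>> {"method": "send_rows", "body": {"targets": "0 0 0 0 0 0 0;0 0 0 0 0 0 0;0 0 0 0 0 0 0;0 0 0 0 0 0 0;0 0 0 0 0 0 0;0 0 0 0 0 0 0;0 0 0 0 0 0 0;0 0 0 0 0 0 0;0 0 0 0 0 0 0;0 0 0 0 0 0 0", "grip_force": 15}}

```text
time_s: 7.68
ee_pos: [566.4, 249.2, 86.1]
ee_rot: [180.0, -40.1, 32.0]
force: [-0.9, -0.6, 2.6]
gripper_width: 59.0
gripper_force: 14.9
```

>>> {"method": "send_rows", "body": {"targets": "0 0 0 0 0 0 0;0 0 0 0 0 0 0;0 0 0 0 0 0 0;0 0 0 0 0 0 0", "grip_force": 45}}

```text
time_s: 8.02
ee_pos: [566.4, 249.2, 86.1]
ee_rot: [180.0, -40.1, 32.0]
force: [-2.9, -0.8, 3.6]
gripper_width: 58.4
gripper_force: 44.9
```

>>> {"method": "send_rows", "body": {"targets": "0 0 -0.006 0 0 0 0;0 0 -0.014 0 0 0 0;0 0 -0.024 0 0 0 0;0 0 -0.034 0 0 0 0;0 0 -0.044 0 0 0 0;0 0 -0.054 0 0 0 0;0 0 -0.064 0 0 0 0;0 0 -0.076 0 0 0 0;0 0 -0.09 0 0 0 0;0 0 -0.105 0 0 0 0;0 0 -0.11 0 0 0 0;0 0 -0.11 0 0 0 0"}}

```text
time_s: 9.02
ee_pos: [506.0, 211.3, 170.8]
ee_rot: [179.9, -40.2, 32.0]
force: [-0.8, -0.3, -1.0]
gripper_width: 58.4
gripper_force: 44.8
```

```bash
python3 - <<'E'
from h import *
from workcell import env,eyes
np.set_printoptions(precision=4,suppress=True)
f=eyes.grab_frame("top")
s=env.state(); print(s["gripper_width"],s["torque"])
plan(env,[470,100,300],toolR(90,0)@np.diag([-1,-1,1]))
g=eyes.grab_frame("wrist")
a=cv2.resize(f["image"][170:320,180:440],(640,369),interpolation=cv2.INTER_CUBIC)
cv2.imwrite("pics/c5.png",np.vstack([a,cv2.resize(g["image"][120:360],(640,240))]))
E
```

```text
58.62513280594044 [-0.3457  0.549  -0.0677]
t 9.0667 pos [506.1168 211.479  170.1963] F [-0.0957 -0.2157 -1.0121] q [ 14.7937   4.7709 128.3042  54.0108  13.5727  23.4272]
shift m [ 0.015   0.0755 -0.157 ] turn [-11.15 -39.08  30.67]
```

View pics/c5.png

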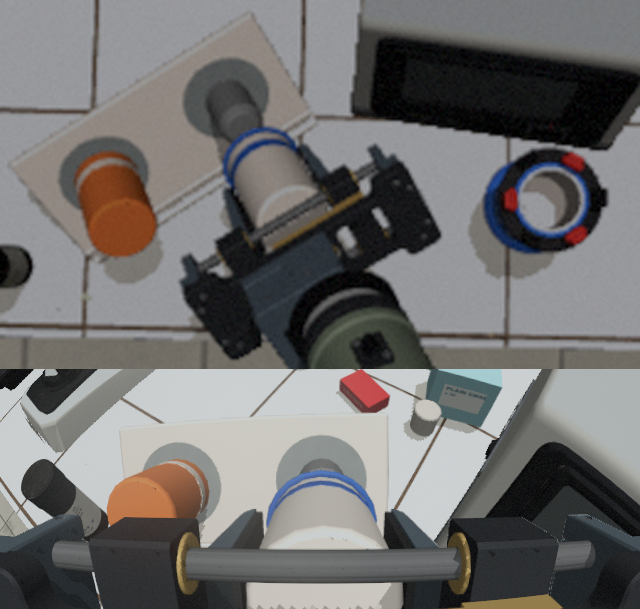

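The pot is clear of the peg, straight in the fingers, and the beaker is untouched. Now lift and turn it upright.

```bash
python3 - <<'E'
from h import *
from workcell import env
np.set_printoptions(precision=4,suppress=True)
plan(env,[480,170,245],toolR(90,0)@np.diag([-1,-1,1]))
E
```

```text
t 9.1167 pos [506.1535 211.5533 169.7306] F [ 0.7206 -0.5125 -1.8864] q [ 14.8023   4.8227 128.3054  54.0392  13.5636  23.4183]
shift m [ 0.0147  0.0214 -0.086 ] turn [-11.16 -39.03  30.65]
```

>>> {"method": "send_rows", "body": {"targets": "0.002 0.003 -0.02 0 0 0 0;0.006 0.009 -0.05 -3 -10 8 0;0.015 0.021 -0.086 -11.16 -39.03 30.65 0;0.015 0.021 -0.086 -11.16 -39.03 30.65 0;0.015 0.021 -0.086 -11.16 -39.03 30.65 0;0.015 0.021 -0.086 -11.16 -39.03 30.65 0;0.015 0.021 -0.086 -11.16 -39.03 30.65 0;0.015 0.021 -0.086 -11.16 -39.03 30.65 0;0.015 0.021 -0.086 -11.16 -39.03 30.65 0;0.015 0.021 -0.086 -11.16 -39.03 30.65 0;0.015 0.021 -0.086 -11.16 -39.03 30.65 0;0.015 0.021 -0.086 -11.16 -39.03 30.65 0"}}

```text
time_s: 10.12
ee_pos: [480.8, 171.4, 243.7]
ee_rot: [-180.0, 0.1, 0.2]
force: [-0.2, 0.0, -1.3]
gripper_width: 58.4
gripper_force: 44.8
```

```bash
python3 - <<'E'
from h import *
from workcell import env
np.set_printoptions(precision=4,suppress=True)
plan(env,[499,-21,225],toolR(90,0)@np.diag([-1,-1,1]))
E
```

```text
t 10.1167 pos [480.8231 171.3695 243.7076] F [-0.2089  0.0421 -1.3176] q [ 18.2883  11.4474  94.8138   0.0589  73.8076 108.121 ]
shift m [0.0177 0.1924 0.0186] turn [-0.03  0.08  0.15]
```

```bash
cat >> h.py <<'E'
def rim(f,fish,guess=(499,-21),z=110,rad=31,rng=14):
    "centre of the blue ring of mean radius rad at height z, by votes of blue pixels; also red blobs"
    b,g,r=[f["image"][...,i].astype(int) for i in range(3)]
    v,u=np.nonzero((b>1.5*r)&(b>1.25*g)&(b>60))
    P=np.array([atz(f,x,y,z,fish)[:2] for x,y in zip(u,v)]); P=P[np.hypot(*(P-guess).T)<60]
    best=max(((np.sum(np.exp(-((np.hypot(P[:,0]-x,P[:,1]-y)-rad)/2.)**2)),x,y) for x in np.arange(guess[0]-rng,guess[0]+rng+1) for y in np.arange(guess[1]-rng,guess[1]+rng+1)))
    return best,len(P)
E
python3 - <<'E'
from h import *
from workcell import env,eyes
for n in("top","side","wrist"):
    f=eyes.grab_frame(n); np.save(n+"6.npy",f,allow_pickle=True)
    print(n,rim(f,n=="wrist"),"eye",f["eye"],"pix",proj(f,[499,-21,110],n=="wrist"))
E
```

```text
top ((np.float64(109.60220945397259), np.int64(500), np.int64(-19)), 318) eye [ 447.67212006  139.52193129 1029.46874477] pix (np.float64(404.11651283124365), np.float64(251.28046553765307))
side ((np.float64(55.98763792653294), np.int64(500), np.int64(-20)), 140) eye [ 677.24207937  712.22841554 1108.83048149] pix (np.float64(300.2111292643408), np.float64(175.72960799746028))
wrist ((np.float64(450.7071417688856), np.int64(498), np.int64(-22)), 1145) eye [543.58163241 170.89443592 415.74680438] pix (np.float64(529.5024311663142), np.float64(215.45413031260904))
```

>>> {"method": "send_rows", "body": {"targets": "0.018 0.19 0.02 0 0.08 0.15 0;0.018 0.19 0.02 0 0.08 0.15 0;0.018 0.19 0.02 0 0.08 0.15 0;0.018 0.19 0.02 0 0.08 0.15 0;0.018 0.19 0.02 0 0.08 0.15 0;0.018 0.19 0.02 0 0.08 0.15 0;0.018 0.192 0.036 0 0.08 0.15 0;0.018 0.192 0.036 0 0.08 0.15 0;0.018 0.192 0.036 0 0.08 0.15 0"}}

```text
time_s: 11.02
ee_pos: [496.8, -20.9, 209.4]
ee_rot: [-180.0, -0.0, -0.1]
force: [0.2, 0.1, -1.2]
gripper_width: 59.0
gripper_force: 44.8
```

```bash
python3 - <<'E'
from h import *
from workcell import env,eyes
np.set_printoptions(precision=4,suppress=True)
W=eyes.grab_frame("wrist");S=eyes.grab_frame("side");T=eyes.grab_frame("top")
plan(env,[499,-20.5,207],toolR(90,0)@np.diag([-1,-1,1]))
s=env.state(); p=s["ee_pos"]
out=[]
for f,fish,c,n in((W,True,(323,210),200),(S,False,(300,150),100),(T,False,(404,245),100)):
    im=f["image"].copy(); x,y=c; h=n*3//8
    k=800//n//2
    x0,y0=x-n//2,y-h; cr=cv2.resize(im[y0:y0+2*h,x0:x0+n],(400,300),interpolation=cv2.INTER_CUBIC); k=400/n
    for z,r,ctr,col in((110,32.5,(499,-20.5),(0,255,255)),(p[2]-36,32.5,p[:2]+[-1,0],(0,0,255)),(p[2]+59,29,p[:2]+[-1,0],(0,160,0))):
        pts=np.array([proj(f,[ctr[0]+r*np.cos(t),ctr[1]+r*np.sin(t),z],fish) for t in np.linspace(0,6.28,60)])
        cv2.polylines(cr,[np.int32((pts-[x0,y0]+.5)*k*16)],True,col,1,shift=4)
    out.append(cr)
np.savez("f7.npz",W=W,S=S,T=T)
cv2.imwrite("pics/h7.png",np.vstack([np.hstack(out[:2]),np.hstack([out[2],cv2.resize(W["image"],(400,300))])]))
E
```

```text
t 11.1667 pos [498.2524 -20.7196 210.3411] F [ 0.1133  0.3633 -1.3654] q [-3.7213 11.476  99.7204  0.0297 68.6114 86.3407]
shift m [ 0.0007 -0.0002  0.0033] turn [-0.02 -0.19 -0.07]
```

View pics/h7.png

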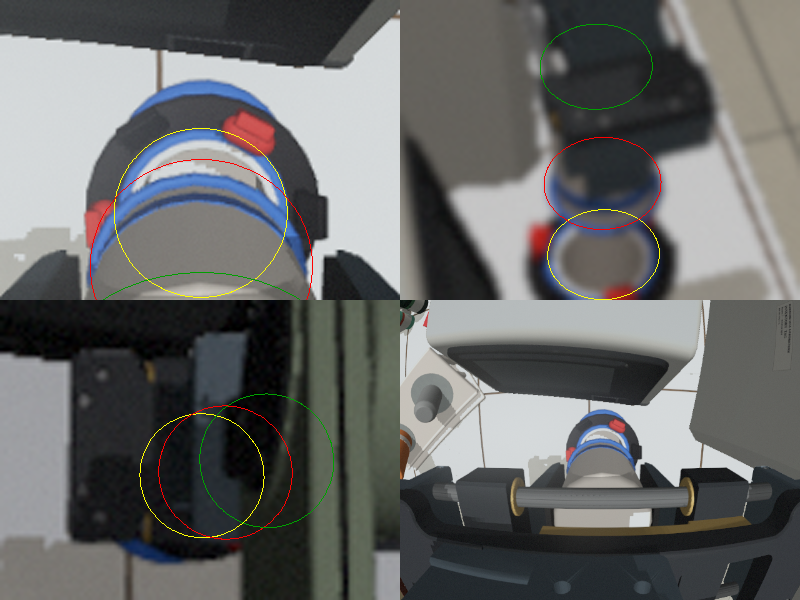

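The hover view shows the lower rim in the wrist crop on the yellow model within about 3 px. The held flange lies about 7 px nearer the hand than the red model, so its x needs a numeric measurement.

```bash
python3 - <<'E'
from h import *
from scipy.optimize import least_squares
d=np.load("f7.npz",allow_pickle=True); W=d["W"].item();S=d["S"].item()
def blue(f):
    b,g,r=[f["image"][...,i].astype(int) for i in range(3)]; return (b>1.4*r)&(b>1.2*g)&(b>40)
m=blue(W)
for u in (283,298,310,317,323,329,335,342,350,362): 
    v=np.nonzero(m[120:270,u])[0]+120; seg=np.split(v,np.nonzero(np.diff(v)>1)[0]+1); print(u,[(int(s[0]),int(s[-1])) for s in seg if len(s)])
m=blue(S)
for v in range(148,190,3):
    u=np.nonzero(m[v,270:330])[0]+270; seg=np.split(u,np.nonzero(np.diff(u)>1)[0]+1); print('S',v,[(int(s[0]),int(s[-1])) for s in seg if len(s)])
print(S["eye"],W["eye"],W["attitude"])
E
```

```text
283 [(229, 245), (248, 251)]
298 [(184, 188), (208, 214), (227, 233), (237, 241)]
310 [(178, 184), (201, 207), (223, 229), (233, 237)]
317 [(176, 182), (199, 204), (222, 227), (232, 235)]
323 [(175, 182), (199, 204), (222, 227), (232, 235)]
329 [(176, 182), (199, 204), (223, 228), (232, 236)]
335 [(177, 183), (204, 205), (223, 229), (233, 237)]
342 [(179, 184), (226, 232), (235, 239)]
350 [(184, 188), (213, 214), (230, 236), (239, 243)]
362 [(220, 248), (250, 252)]
S 148 []
S 151 []
S 154 []
S 157 [(288, 289), (312, 314)]
S 160 [(287, 291), (308, 311)]
S 163 [(288, 289), (293, 307)]
S 166 [(289, 292), (310, 311)]
S 169 [(289, 291), (295, 306), (309, 310)]
S 172 [(288, 288), (312, 313)]
S 175 [(313, 314)]
S 178 [(285, 287), (313, 314)]
S 181 [(285, 288), (312, 314)]
S 184 [(287, 290), (310, 312)]
S 187 [(291, 299)]
[ 677.24207937  712.22841554 1108.83048149] [560.94061469 -20.80976832 380.70527457] [-1.35144725e+01 -4.26314822e-02 -9.01153946e+01]
```

```bash
python3 - <<'E'
from h import *
d=np.load("f7.npz",allow_pickle=True); W=d["W"].item();S=d["S"].item()
np.set_printoptions(precision=1,suppress=True)
print('rim far edge',atz(W,323,199,110,True), 'flange far edge',[atz(W,323,222,z,True) for z in (170,174,178)])
# chord sides: fit circle centre, r=32.5, from flange lower-boundary pixels (top of each blue segment)
from scipy.optimize import least_squares
for name,z,px in(('rim',110,[(298,208),(310,201),(317,199),(323,199),(329,199),(350,213)]),('flange',174,[(298,227),(310,223),(317,222),(323,222),(329,223),(335,223),(342,226),(350,230)])):
    P=np.array([atz(W,u,v-.5,z,True)[:2] for u,v in px])
    s=least_squares(lambda c:np.hypot(*(P-c).T)-32.5,[495,-20]); print(name,s.x,s.fun)
for z in(166,170,174,178): print('S flange proj',z,proj(S,[497,-20.7,z]),proj(S,[495,-20.7,z]),[proj(S,[497+32.5*np.cos(a),-20.7+32.5*np.sin(a),z])[1] for a in(1.2,1.6)])
print('S rim',proj(S,[499,-20.5,110]))
E
```

```text
rim far edge [531.1 -20.8 110. ] flange far edge [array([524.4, -20.8, 170. ]), array([525.1, -20.8, 174. ]), array([525.8, -20.8, 178. ])]
rim [498.5 -19.1] [-1.3 -0.   0.6  0.5  1.  -1.3]
flange [492.9 -19.6] [-0.1  0.   0.1  0.  -0.3  0.4 -0.1 -0.1]
S flange proj 166 (np.float64(300.25877472812516), np.float64(160.42947955848962)) (np.float64(301.11806516593276), np.float64(160.2198827097946)) [np.float64(172.0430967635892), np.float64(171.43229351510553)]
S flange proj 170 (np.float64(300.1980634647668), np.float64(159.29689616652584)) (np.float64(301.0598669703384), np.float64(159.08699317607403)) [np.float64(170.92898864653816), np.float64(170.3173151779157)]
S flange proj 174 (np.float64(300.13699826204163), np.float64(158.1577099495443)) (np.float64(301.00132957725907), np.float64(157.94750080395494)) [np.float64(169.80829483089747), np.float64(169.1957515056376)]
S flange proj 178 (np.float64(300.07557601576525), np.float64(157.01186299822874)) (np.float64(300.9424500126025), np.float64(156.8013476995807)) [np.float64(168.6809567496482), np.float64(168.06754398356765)]
S rim (np.float64(300.27127757195944), np.float64(175.89472344446267))
```

Both cameras agree that the flange is about 5.7 mm short of the rim in x, with y aligned. I'll correct that, come down close, and measure again.

>>> {"method": "send_rows", "body": {"targets": "0.0058 0 0 0 0 0 0;0.0058 0 0.008 0 0 0 0;0.0058 0 0.018 0 0 0 0;0.0058 0 0.026 0 0 0 0;0.0058 0 0.032 0 0 0 0;0.0058 0 0.032 0 0 0 0;0.0058 0 0.032 0 0 0 0"}}

```text
time_s: 11.75
ee_pos: [503.6, -21.4, 176.8]
ee_rot: [-180.0, -0.0, -0.1]
force: [0.7, 0.9, -1.7]
gripper_width: 58.5
gripper_force: 44.8
```

```bash
cat > seg.py <<'E'
from h import *
from workcell import env,eyes
np.set_printoptions(precision=2,suppress=True)
W=eyes.grab_frame("wrist");S=eyes.grab_frame("side")
np.savez("f8.npz",W=W,S=S)
s=env.state(); print(s["time_s"],s["ee_pos"],s["force"],s["gripper_width"])
def blue(f):
    b,g,r=[f["image"][...,i].astype(int) for i in range(3)]; return (b>1.4*r)&(b>1.2*g)&(b>40)
def show(t,line,o):
    v=np.nonzero(line)[0]+o; g=np.split(v,np.nonzero(np.diff(v)>1)[0]+1); print(t,[(int(k[0]),int(k[-1])) for k in g if len(k)])
m=blue(W)
for u in (290,298,305,311,317,323,329,335,341,348,356): show(u,m[120:290,u],120)
m=blue(S)
for v in range(156,192,2): show(('S',v),m[v,270:330],270)
E
python3 seg.py
```

```text
11.85 [504.23 -21.47 177.67] [-0.27 -0.16 -1.1 ] 58.26552777247601
290 [(198, 204), (227, 238), (241, 246)]
298 [(191, 200), (222, 233), (237, 241)]
305 [(188, 197), (218, 230), (234, 238)]
311 [(186, 195), (216, 228), (233, 237)]
317 [(184, 194), (215, 227), (232, 235)]
323 [(184, 193), (215, 227), (232, 235)]
329 [(184, 194), (215, 228), (232, 236)]
335 [(186, 195), (220, 229), (233, 237)]
341 [(187, 197), (225, 231), (235, 239)]
348 [(190, 200), (228, 235), (239, 242)]
356 [(197, 204), (232, 241), (244, 246)]
('S', 156) []
('S', 158) []
('S', 160) []
('S', 162) []
('S', 164) []
('S', 166) [(310, 311)]
('S', 168) [(286, 287), (308, 312)]
('S', 170) [(286, 289), (305, 308), (311, 313)]
('S', 172) [(287, 287), (290, 306), (311, 313)]
('S', 174) [(287, 289), (296, 301), (309, 314)]
('S', 176) [(286, 291), (307, 308), (313, 314)]
('S', 178) [(285, 288), (291, 299), (302, 305), (313, 314)]
('S', 180) [(285, 288), (297, 297), (312, 314)]
('S', 182) [(286, 289), (311, 313)]
('S', 184) [(287, 290), (310, 312)]
('S', 186) [(291, 294)]
('S', 188) [(292, 300)]
('S', 190) [(287, 288), (313, 315)]
```

```bash
python3 - <<'E'
from h import *
from scipy.optimize import least_squares
d=np.load("f8.npz",allow_pickle=True); W=d["W"].item()
P=np.array([atz(W,u,v-.5,110,True)[:2] for u,v in [(298,222),(305,218),(311,216),(317,215),(323,215),(329,215)]])
for r in (31.5,32.5): s=least_squares(lambda c:np.hypot(*(P-c).T)-r,[499,-20]);print('rim',r,s.x,s.fun.round(1))
for z in(136,141):
    P=np.array([atz(W,u,v-.5,z,True)[:2] for u,v in [(298,227),(310,223),(317,222),(323,222),(329,223),(335,223),(342,226),(350,230)]])
    s=least_squares(lambda c:np.hypot(*(P-c).T)-32.5,[499,-20]);print('flange',z,s.x,s.fun.round(1))
E
```

```text
rim 31.5 [500.07293419 -21.34126339] [-0.2  0.1  0.1  0.1 -0.2  0. ]
rim 32.5 [499.07100742 -21.55625065] [-0.2  0.1  0.2  0.1 -0.2 -0. ]
flange 136 [498.79033706 -20.15678206] [-0.   0.   0.1 -0.  -0.3  0.4 -0.  -0.1]
flange 141 [499.62096761 -20.12966411] [-0.1  0.   0.1  0.  -0.3  0.4 -0.1 -0.1]
```

The flange and rim now agree within about 1 mm. I'll descend in small steps and watch the force.

>>> {"method": "send_rows", "body": {"targets": "-0.0002 0.0007 0.003 0 0 0 0;-0.0002 0.0007 0.006 0 0 0 0;-0.0002 0.0007 0.008 0 0 0 0;-0.0002 0.0007 0.01 0 0 0 0;-0.0002 0.0007 0.012 0 0 0 0;-0.0002 0.0007 0.013 0 0 0 0;-0.0002 0.0007 0.014 0 0 0 0;-0.0002 0.0007 0.015 0 0 0 0;-0.0002 0.0007 0.015 0 0 0 0", "grip_force": 55}}

```text
time_s: 12.6
ee_pos: [503.7, -22.1, 162.3]
ee_rot: [-180.0, -0.1, -0.1]
force: [0.4, -0.2, -0.9]
gripper_width: 58.3
gripper_force: 54.8
```

>>> {"method": "send_rows", "body": {"targets": "0 0 0.001 0 0 0 0;0 0 0.002 0 0 0 0;0 0 0.003 0 0 0 0;0 0 0.004 0 0 0 0;0 0 0.004 0 0 0 0"}}

```text
time_s: 13.02
ee_pos: [503.8, -22.0, 158.7]
ee_rot: [-180.0, -0.1, -0.1]
force: [-0.9, 1.0, 2.8]
gripper_width: 58.2
gripper_force: 54.8
```

>>> {"method": "send_rows", "body": {"targets": "0 0 0.001 0 0 0 0;0 0 0.002 0 0 0 0;0 0 0.003 0 0 0 0;0 0 0.004 0 0 0 0;0 0 0.004 0 0 0 0"}}

```text
time_s: 13.43
ee_pos: [503.8, -22.0, 154.6]
ee_rot: [-180.0, -0.1, -0.1]
force: [-2.8, 1.3, 4.6]
gripper_width: 58.4
gripper_force: 54.8
```

>>> {"method": "send_rows", "body": {"targets": "-0.0008 -0.0004 0 0 0 0 0;-0.0008 -0.0004 0.001 0 0 0 0;-0.0008 -0.0004 0.002 0 0 0 0;-0.0008 -0.0004 0.003 0 0 0 0;-0.0008 -0.0004 0.004 0 0 0 0;-0.0008 -0.0004 0.004 0 0 0 0"}}

```text
time_s: 13.93
ee_pos: [503.5, -21.8, 151.1]
ee_rot: [180.0, -0.2, -0.1]
force: [-2.2, 0.6, 7.8]
gripper_width: 58.3
gripper_force: 54.8
```

>>> {"method": "send_rows", "body": {"targets": "0 0 0.001 0 0 0 0;0 0 0.002 0 0 0 0;0 0 0.003 0 0 0 0;0 0 0.004 0 0 0 0;0 0 0.004 0 0 0 0"}}

```text
time_s: 14.35
ee_pos: [503.6, -21.9, 147.5]
ee_rot: [180.0, -0.2, -0.1]
force: [-2.5, 0.5, 10.4]
gripper_width: 58.3
gripper_force: 54.8
```

>>> {"method": "send_rows", "body": {"targets": "-0.0005 0 0.0005 0 0 0 0;-0.0005 0 0.001 0 0 0 0;-0.0005 0 0.0015 0 0 0 0;-0.0005 0 0.002 0 0 0 0;-0.0005 0 0.002 0 0 0 0"}}

```text
time_s: 14.77
ee_pos: [503.5, -21.9, 145.8]
ee_rot: [180.0, -0.3, -0.1]
force: [-2.7, 0.0, 11.2]
gripper_width: 58.2
gripper_force: 54.9
```

>>> {"method": "send_rows", "body": {"targets": "0 0 0.0005 0 0 0 0;0 0 0.001 0 0 0 0;0 0 0.0015 0 0 0 0;0 0 0.002 0 0 0 0;0 0 0.002 0 0 0 0"}}

```text
time_s: 15.18
ee_pos: [503.5, -21.9, 144.0]
ee_rot: [180.0, -0.3, -0.1]
force: [-3.0, -0.0, 12.0]
gripper_width: 58.2
gripper_force: 54.9
```

>>> {"method": "send_rows", "body": {"targets": "0 0 0.0005 0 0 0 0;0 0 0.001 0 0 0 0;0 0 0.0015 0 0 0 0;0 0 0.002 0 0 0 0;0 0 0.002 0 0 0 0"}}

```text
time_s: 15.6
ee_pos: [503.6, -22.1, 142.2]
ee_rot: [180.0, -0.3, -0.1]
force: [-2.5, -0.0, 12.6]
gripper_width: 58.2
gripper_force: 54.9
```

>>> {"method": "send_rows", "body": {"targets": "0 0 0.0005 0 0 0 0;0 0 0.001 0 0 0 0;0 0 0.0015 0 0 0 0;0 0 0.002 0 0 0 0;0 0 0.002 0 0 0 0"}}

```text
time_s: 16.02
ee_pos: [503.6, -22.2, 140.4]
ee_rot: [179.9, -0.3, -0.1]
force: [-2.8, -1.1, 14.4]
gripper_width: 58.5
gripper_force: 54.9
```

>>> {"method": "send_rows", "body": {"targets": "0 0 0.0005 0 0 0 0;0 0 0.001 0 0 0 0;0 0 0.0015 0 0 0 0;0 0 0.002 0 0 0 0;0 0 0.002 0 0 0 0"}}

```text
time_s: 16.43
ee_pos: [503.5, -22.3, 138.1]
ee_rot: [179.9, -0.3, -0.1]
force: [-2.3, -1.9, 1.7]
gripper_width: 58.6
gripper_force: 54.8
```

>>> {"method": "send_rows", "body": {"targets": "0 0 0.0005 0 0 0 0;0 0 0.001 0 0 0 0;0 0 0.0015 0 0 0 0;0 0 0.002 0 0 0 0;0 0 0.002 0 0 0 0"}}

```text
time_s: 16.85
ee_pos: [503.5, -21.9, 135.6]
ee_rot: [180.0, -0.3, -0.1]
force: [-3.0, 2.0, 9.2]
gripper_width: 58.3
gripper_force: 54.9
```

The force peaked at about 15 N, dropped to about 3 N, then matched the bare cushion force with the rims together, so it has snapped. I'll stop pushing and ease back up to let the cushion rise.

>>> {"method": "send_rows", "body": {"targets": "0 0 -0.002 0 0 0 0;0 0 -0.004 0 0 0 0;0 0 -0.006 0 0 0 0;0 0 -0.008 0 0 0 0;0 0 -0.009 0 0 0 0;0 0 -0.009 0 0 0 0;0 0 -0.009 0 0 0 0"}}

```text
time_s: 17.43
ee_pos: [503.3, -21.9, 143.7]
ee_rot: [180.0, -0.2, -0.1]
force: [0.3, -0.2, 3.9]
gripper_width: 58.5
gripper_force: 54.9
```

```bash
python3 seg.py
```

```text
17.5333 [503.28 -21.9  143.64] [1.44 0.08 4.31] 58.3369628621402
290 [(198, 207), (230, 238), (242, 246)]
298 [(193, 204), (227, 233), (238, 241)]
305 [(190, 201), (224, 230), (235, 238)]
311 [(188, 199), (222, 229), (233, 237)]
317 [(187, 198), (221, 228), (232, 236)]
323 [(187, 197), (221, 227), (232, 235)]
329 [(187, 198), (222, 228), (232, 236)]
335 [(188, 199), (227, 229), (233, 237)]
341 [(190, 202), (235, 239)]
348 [(193, 204), (239, 242)]
356 [(199, 207), (243, 246)]
('S', 156) []
('S', 158) []
('S', 160) []
('S', 162) []
('S', 164) []
('S', 166) []
('S', 168) []
('S', 170) []
('S', 172) []
('S', 174) [(310, 314)]
('S', 176) [(288, 288), (309, 314)]
('S', 178) [(285, 290), (305, 309), (311, 314)]
('S', 180) [(285, 288), (290, 292), (296, 297), (301, 307), (311, 314)]
('S', 182) [(285, 289), (294, 303), (310, 314)]
('S', 184) [(286, 291), (309, 312)]
('S', 186) [(289, 297), (310, 311)]
('S', 188) [(292, 300)]
('S', 190) [(287, 287), (294, 300), (313, 315)]
```

>>> {"method": "send_rows", "body": {"targets": "0 0 -0.001 0 0 0 0;0 0 -0.002 0 0 0 0;0 0 -0.002 0 0 0 0;0 0 -0.002 0 0 0 0"}}

```text
time_s: 17.87
ee_pos: [502.7, -21.8, 145.5]
ee_rot: [180.0, -0.1, -0.1]
force: [0.2, -1.2, 3.2]
gripper_width: 58.4
gripper_force: 54.9
```

>>> {"method": "send_rows", "body": {"targets": "0 0 -0.001 0 0 0 0;0 0 -0.001 0 0 0 0;0 0 -0.001 0 0 0 0;0 0 -0.001 0 0 0 0"}}

```text
time_s: 18.2
ee_pos: [502.3, -21.8, 146.4]
ee_rot: [-180.0, -0.1, -0.1]
force: [1.7, -0.3, 2.8]
gripper_width: 58.0
gripper_force: 54.9
```

>>> {"method": "send_rows", "body": {"targets": "0 0 -0.001 0 0 0 0;0 0 -0.0015 0 0 0 0;0 0 -0.0015 0 0 0 0;0 0 -0.0015 0 0 0 0"}}

```text
time_s: 18.53
ee_pos: [502.3, -21.7, 147.9]
ee_rot: [-180.0, -0.1, -0.1]
force: [0.2, -0.2, 2.6]
gripper_width: 58.4
gripper_force: 54.9
```

>>> {"method": "send_rows", "body": {"targets": "0 0 0 0 0 0 0;0 0 0 0 0 0 0;0 0 0 0 0 0 0;0 0 0 0 0 0 0", "grip_force": 5}}

```text
time_s: 18.87
ee_pos: [502.3, -21.5, 147.9]
ee_rot: [-180.0, -0.1, -0.2]
force: [-0.6, 0.7, 1.6]
gripper_width: 59.3
gripper_force: 5.0
```

>>> {"method": "send_rows", "body": {"targets": "0 0 0 0 0 0 75;0 0 0 0 0 0 85;0 0 0 0 0 0 100;0 0 0 0 0 0 100;0 0 0 0 0 0 100;0 0 0 0 0 0 100;0 0 0 0 0 0 100;0 0 0 0 0 0 100"}}

```text
time_s: 19.53
ee_pos: [502.5, -21.7, 148.0]
ee_rot: [-180.0, -0.1, -0.1]
force: [0.5, -0.2, -0.5]
gripper_width: 90.8
gripper_force: 0.0
```

>>> {"method": "send_rows", "body": {"targets": "0 0 -0.01 0 0 0 100;0 0 -0.03 0 0 0 100;0 0 -0.06 0 0 0 100;0 0 -0.09 0 0 0 100;0 0 -0.12 0 0 0 100;-0.03 0 -0.14 0 0 0 100;-0.06 0 -0.14 0 0 0 100;-0.08 0 -0.14 0 0 0 100;-0.08 0 -0.14 0 0 0 100;-0.08 0 -0.14 0 0 0 100"}}

```text
time_s: 20.37
ee_pos: [422.0, -21.6, 289.1]
ee_rot: [180.0, -0.3, -0.1]
force: [-0.1, 0.9, -0.1]
gripper_width: 91.0
gripper_force: 0.0
```

```bash
python3 - <<'E'
from h import *
from workcell import env,eyes
W=eyes.grab_frame("wrist");S=eyes.grab_frame("side");T=eyes.grab_frame("top")
u,v=map(int,proj(W,[500,-21,150],True)); print(u,v,env.state()["ee_pos"],env.state()["force"])
u=min(max(u,130),510);v=min(max(v,98),382)
c=lambda i,x,y,w,h:cv2.resize(i[y:y+h,x:x+w],(400,300),interpolation=cv2.INTER_CUBIC)
cv2.imwrite("pics/z9.png",np.vstack([np.hstack([c(W["image"],u-130,v-98,260,196),c(S["image"],255,110,100,75)]),np.hstack([c(S["image"],0,0,640,480),c(T["image"],180,150,320,240)])]))
E
```

```text
322 142 [423.21310404 -21.58273229 288.04002204] [-0.72090165 -0.08794587 -0.13776717]
```

View pics/z9.png

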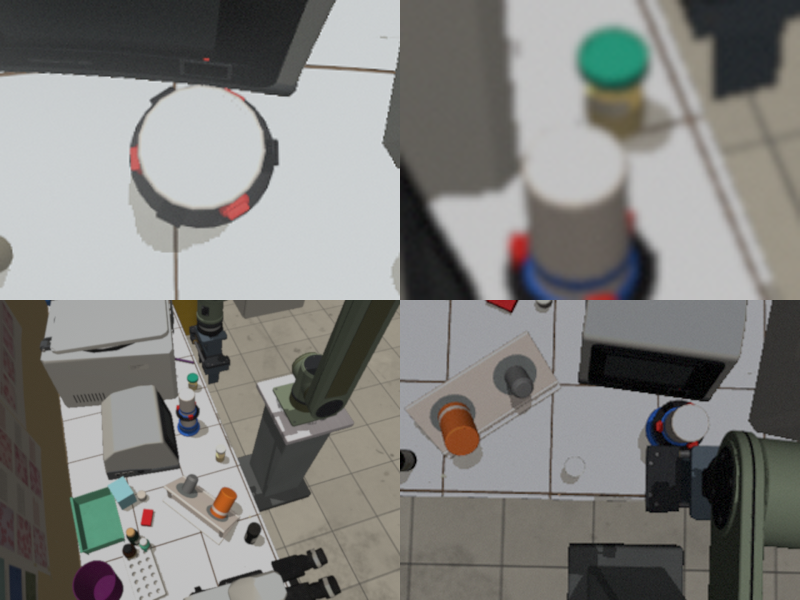

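```bash
python3 - <<'E'
from h import *
from workcell import env,eyes
S=eyes.grab_frame("side");W=eyes.grab_frame("wrist")
for z in(200,205,210,215): print(z,proj(S,[500,-21,z]),proj(W,[500,-21,z],True))
t=tri(ray(S,299,151.8),ray(W,323.3,140.5,True));print(t)
print(rim(S,False,z=115),rim(S,False,z=110),env.state()["force"])
E
```

```text
200 (np.float64(298.37035125922984), np.float64(150.80387049292636)) (np.float64(322.12522097497526), np.float64(140.17943437234425))
205 (np.float64(298.28541750912797), np.float64(149.31488489070819)) (np.float64(322.1144050047611), np.float64(139.81724707566724))
210 (np.float64(298.19984795799576), np.float64(147.81475297057867)) (np.float64(322.10315465428437), np.float64(139.44056166956648))
215 (np.float64(298.11363543974755), np.float64(146.30334910287542)) (np.float64(322.09144324412716), np.float64(139.04849067425147))
(array([499.29953187, -21.60827725, 195.70783138]), [np.float64(0.7139947872988686), np.float64(0.7139947872988465)])
((np.float64(46.04669967835605), np.int64(502), np.int64(-15)), 134) ((np.float64(46.208618312233966), np.int64(501), np.int64(-18)), 140) [ 0.82244548 -0.9373884   0.71620149]
```

```bash
python3 -c "
from workcell import env
print(env.job_done())"
```

```text
the job is handed in; nothing more can be done
None
```

I set the upper half rim on rim on the lower half and pressed until it snapped (push peaked near 15 N, then dropped). The closed canister stands upright by itself where the lower half stood, with the beaker still on its peg and nothing else disturbed. I handed the job in at about 20 s; I judged the snap from the push force and the closed height (about 196–205 mm), without checking each catch separately.

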